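# Lay the pump bottle down on its rest

## Robot

A 6-joint arm with a two-finger parallel gripper is mounted at the origin on a cart in front of the work surface, level with it; the furniture and walls round the work are solid. World frame = base frame: x ahead of the robot, y to its left, z up, the work surface at z = 0. Lengths are in m, angles in rad, forces in N, time in s.
With the tool pointing down it reaches from about 0.3 to 0.875 m from the base axis. Payload 6.4 kg.
Tool frame: the origin (TCP) lies midway between the tips of the shut fingers; the grasp point (between the pads) lies 19 mm behind it; z points along the fingers, y is the line along which they close (so a half turn about z gives the same grasp; the last joint's range is limited). The gripper opens to 85 mm and grips with 20 to 120 N. Pads are 22 mm wide; open, the fingers measure 114 mm over their backs; the gripper's body (76 mm by 85 mm) begins 54 mm behind the grasp point. The pads swing forward as they close: fully open they stand 13 mm farther back than shut.
Start: joints at [1.106, 0.181, 1.607, -0, 1.354, -0.206], TCP at [0.147, 0.556, 0.231] pointing down, gripper open.
Joint ranges: [-2.99, 2.99], [-0.89, 2.07], [0.3, 2.58], [-1.14, 4.28], [0, 2.63], [-3.12, 3.12]. Speed limits (rad/s): [2.57, 2.57, 3.01, 3.14, 3.14, 3.14].

## Interface

Orientations are given as a unit quaternion [w, x, y, z].
In Python, from bench import sensors, vision, ctrl gives the robot as it stands.
- The arm moves only by the tool carry_out, never from a script. Its argument "deltas" is text: rows parted by semicolons, each of 7 numbers parted by spaces: the shift along the tool's x, y, z in mm, then the turn, a rotation vector about the tool's x, y, z in rad, then the closure, from 0 (fully open) to 1 (shut). In form: tx ty tz ax ay az claw; .... A call has 1 to 12 rows; each row is the pose to reach, as a shift and turn from the pose commanded when the call began, along the tool's axes at that moment; what a row does not reach only later rows make up. A row lasts 1/8 s, in which the tool goes at most 62.5 mm and 10.7 degrees, less where a joint would pass 70% of its speed; a pose out of reach is approached as far as the arm can. A call with a gripper value outside its range is refused whole. The fingers move at their own pace and stop on an object; the grip force is fixed at half the most. Time passes only in rows, so rows that repeat a pose let the fingers close. It gives the time, the measured TCP pose, the force, the opening and the grip force at its end, in the units of the state.
- sensors.get_obs(): the state, without advancing time (a new reading comes with each control period).
- vision.camera(name): name is "scene" or "side" or "wrist"; returns the picture (480x640x3 uint8, blue, green, red); there is no depth.
- vision.camera_model(name): a dict with "K" (3x3 intrinsics, pixels), "k1" (the pictures are not rectified: a ray, as slopes to the right and down, at radius r is drawn at 1 + k1 r^2 times it, then the intrinsics apply), "extrinsics" (4x4, takes a point from world to camera coordinates); the wrist camera has in their place "hand_eye" (4x4, takes a point from camera to tool coordinates, whose origin is the TCP and whose axes are the flange's). Camera axes: x right, y down, z forward; pixel columns grow to the right and rows downward; lengths in m; the calibration is good to about 2 mm. A picture is of the moment at which its call begins: read the wrist's pose just before it. camera_model takes no time and is no camera call.
- ctrl.hand_in(): hands the job in; it is judged then, once.
The state is a dict: "time_s": time; "q": joint angles; "dq": joint speeds; "joint_efforts": joint torques, N m; "eef_pos": TCP position; "eef_rot": TCP orientation; "wrist_force": force on the tool from outside, world axes, zero at the start; "torque": the same for the moment, N m; "opening": opening from 0.0 (shut) to 1.0 (fully open); "grasp_force": force on a finger pad.
Only numpy, scipy, OpenCV 4.12 (cv2) and the standard library are available. Lean on these libraries where they do the work, as an engineer would, in place of code of your own. Each camera call takes 0.05 s, during which the arm holds its last target. There are 200 camera calls.

## Task

Tip the tall pump bottle over the edge of the step it stands at, so that it ends up lying flat on its broad side on the raised black mat, between the two low rails, pump end away from the step. Do it only by pushing and supporting it with the fingers: do not grip or lift it, keep a finger under it so that it comes down gently rather than falling over, and then take the hand away. Leave the amber bottle, the stamp, the tape roll and the timer where they are.

Things in the scene. Friction and masses are not known exactly. Their poses are not given: they have to be found in the camera images.
- gel_bottle: Tall hand-gel bottle with a white pump, 184 mm high, loose, 0.10 to 0.20 kg, standing on the rest's foot plate 3 to 10 mm from the step. Origin: centre of its underside; z up through the pump; x across the 44 mm thickness of its flat body (68 mm broad: y -36 to 32; 131 mm high). +x points at the step (within 0.1 rad); it is to be laid on its +x face.
- pump (a point): Point on the bottle's pump stem, 165 mm above its underside at x = 0, y = -2; moves with the bottle. Stem: radius 11 mm, z 146 to 184; below it a collar of radius 16, z 131 to 146; spout along +y at z 167 to 184, out to y = 37, x from -7 to 15.
- rest: Low rest, fixed, pointing roughly to the robot's left. Origin on the desk, mid width, below the step; x level, from foot plate to deck: the way the bottle tips. Foot plate (bottle stands on it): aluminium, 4 mm thick, x -75 to 0, 110 wide; at its back a white heel guard (face at x = -61, 34 mm above the desk). Deck: white, x 0 to 100, black mat on top 22 mm above the desk, so the step is 18 mm high. Beyond x = 100 bare desk.
- step_edge (a point): Middle of the step's upper edge, 22 mm above the desk, x = 0 of the rest; the bottle tips over it; its foot then swings back some 18 mm, and may slip farther back (to the heel guard) when a finger props the head. Axes as the rest's.
- mat (a point): Middle of the mat's top, 50 mm past the step edge. Mat 100 x 90 mm; the rails at its sides (y = +-51.5, 96 mm apart inside) rise 8 mm above it. The lying bottle's axis is 44 mm above the desk; its pump overhangs the deck's end, with the spout's underside some 29 mm above the desk: room for a finger.
- amber_bottle: Brown reagent bottle with black cap, 50 mm across, 102 high, a bystander; origin at the centre of its underside.
- small_stamp: Wooden rubber stamp with a turned knob, 46x52x68 mm, a bystander; origin at the centre of its underside.
- tape: Roll of cream tape lying flat, 82 mm across, 18 high, a bystander; origin at the centre of its underside.
- bench_timer: White bench timer with three keys, 65x65x20 mm, a bystander; origin at the centre of its underside.
Mind the look-alikes: they are no part of the job. Of the things like the gel_bottle, leave any that is red; of the rest the smaller one is meant.

How it is judged:
At the end, for the whole second after the job is handed in: At rest and flat (0.15 rad) on its +x face on the mat, carried by the rest, along the rest's x axis (0.2 rad), pump away from the step; centre of its underside 37 to 51 mm above the desk, within 22 mm of the middle line, from 65 mm before the step edge to 12 mm past it (angle between gel_bottle's own z axis and vertical between 1.42 and 1.72 rad and angle between gel_bottle's own x axis and vertical above 2.95 rad and angle between the z axis of gel_bottle and the x axis of rest, either way round below 0.2 rad and x of gel_bottle in the frame of rest between -0.065 and 0.012 m and y of gel_bottle in the frame of rest between -0.022 and 0.022 m and z of gel_bottle in the frame of rest between 0.037 and 0.051 m and contact force between gel_bottle and rest above 0.3 N and linear speed of gel_bottle below 0.02 m/s and angular speed of gel_bottle below 0.1 rad/s); the robot touches nothing.
It fails at once if The bottle falls or is flung: it turns faster than 5 rad/s (angular speed of gel_bottle above 5 rad/s).
It fails at once if The bottle is lifted: more than 15 mm off the foot plate while still upright (within 0.35 rad), or its underside's centre more than 65 mm above the desk ((angle between gel_bottle's own z axis and vertical below 0.35 rad and z of gel_bottle in the frame of rest above 0.019 m) or z of gel_bottle in the frame of rest above 0.065 m).
It fails at once if A bystander (amber bottle, stamp, tape roll, timer) is moved by more than 20 mm or knocked over (distance of any of amber_bottle, small_stamp, tape, bench_timer from where it was at the start of the episode above 0.02 m or angle between any of amber_bottle, small_stamp, tape, bench_timer's own z axis and vertical above 0.4 rad).
It also fails if it takes over 45 s, if anything falls off the work surface, if the arm or the gripper's body presses on something with over 40 N, if the wrist force passes 120 N, or if a joint passes its speed limit or range.

## Working session

There is one attempt and no reset: what is moved stays moved. The work goes in short steps, Python scripts to look and compute and a tool call to move; the robot and the scene stay as the last step left them, time stands still between calls to the robot, and variables do not carry over. Pictures are saved under pics/ and viewed, at most 10 in all, crops included, and the job is handed in when it is done.

Besides the shell and the picture viewer there is one more tool, called after "Request:" as name(argument=value, ...) on one line, values as JSON. carry_out: Moves the arm, as the interface text tells. Its arguments: {"type":"object","properties":{"deltas":{"type":"string"}},"required":["deltas"]}

```bash
mkdir -p pics; python3 - <<'E'
from bench import sensors, vision, ctrl
import cv2,numpy as np
np.set_printoptions(precision=4,suppress=True)
for n in ["scene","side"]:
    cv2.imwrite(f"pics/{n}0.png",vision.camera(n)); m=vision.camera_model(n); print(n,m)
print(vision.camera_model("wrist")); print(sensors.get_obs())
E
```

```text
scene {'K': array([[456.5872,   0.    , 324.4237],
       [  0.    , 456.5872, 239.9304],
       [  0.    ,   0.    ,   1.    ]]), 'k1': -0.10707686607868876, 'extrinsics': array([[ 0.7825, -0.6224, -0.0186, -0.5095],
       [-0.2945, -0.3435, -0.8918,  0.2271],
       [ 0.5487,  0.7033, -0.4521,  0.9247],
       [ 0.    ,  0.    ,  0.    ,  1.    ]])}
side {'K': array([[584.6423,   0.    , 324.407 ],
       [  0.    , 584.6423, 234.4171],
       [  0.    ,   0.    ,   1.    ]]), 'k1': -0.18203467146296312, 'extrinsics': array([[ 0.9962,  0.0872, -0.004 , -0.5616],
       [ 0.0711, -0.8371, -0.5423, -0.0595],
       [-0.0507,  0.54  , -0.8401,  1.7013],
       [ 0.    ,  0.    ,  0.    ,  1.    ]])}
{'K': array([[394.6999,   0.    , 323.1745],
       [  0.    , 394.6999, 237.2727],
       [  0.    ,   0.    ,   1.    ]]), 'k1': -0.08303083230131256, 'hand_eye': array([[ 0.0003, -0.9449, -0.3273,  0.0847],
       [ 1.    ,  0.0005, -0.0006,  0.0003],
       [ 0.0008, -0.3273,  0.9449, -0.1432],
       [ 0.    ,  0.    ,  0.    ,  1.    ]])}
{'time_s': 0.1, 'q': array([ 1.1057,  0.1814,  1.6079,  0.    ,  1.3538, -0.2063]), 'dq': array([-0.0012, -0.0005, -0.0019, -0.0019, -0.0004, -0.0015]), 'joint_efforts': array([  0.0003, -44.5873, -35.2241,  -0.0002,   0.004 ,  -0.    ]), 'eef_pos': array([0.1469, 0.5554, 0.2305]), 'eef_rot': array([-0.0003,  0.1291,  0.9916, -0.0007]), 'wrist_force': array([0.1614, 0.1127, 0.6342]), 'torque': array([-0.0088,  0.018 , -0.0371]), 'grasp_force': 0.0, 'opening': 1.0004480707577148}
```

View pics/scene0.png

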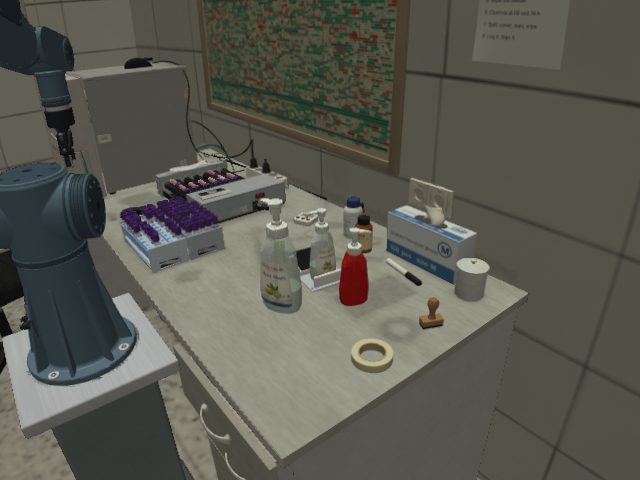

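View pics/side0.png

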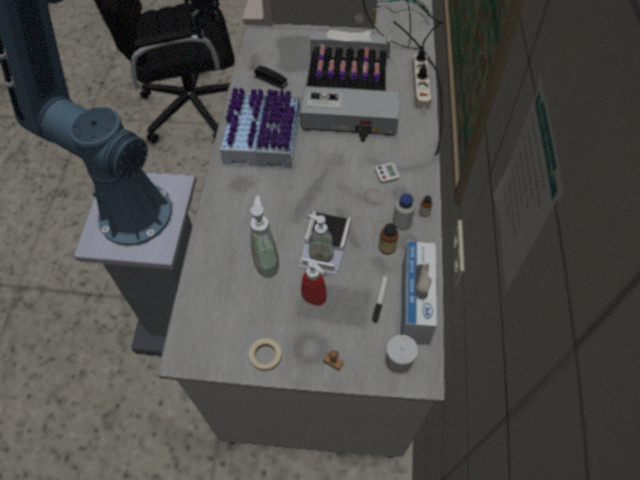

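Candidates for the pump bottle in the scene view: large green bottle (280,255), red bottle (354,275) and small green bottle on the rest (321,245). The small one is meant, in the side view at (320,240). Checking it in a close crop.

```bash
python3 - <<'E'
import cv2,numpy as np
a=cv2.imread("pics/scene0.png")[195:305,285:365]; b=cv2.imread("pics/side0.png")[200:282,290:362]
# scale 5 each
A=cv2.resize(a,None,fx=5,fy=5,interpolation=cv2.INTER_CUBIC); B=cv2.resize(b,None,fx=5.5,fy=5.5,interpolation=cv2.INTER_CUBIC)
c=np.zeros((550,800,3),np.uint8); c[:550,:400]=A; c[:B.shape[0],402:402+B.shape[1]]=B
cv2.imwrite("pics/crop0.png",cv2.convertScaleAbs(c,alpha=1.6))
E
```

```text
(no output)
```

View pics/crop0.png

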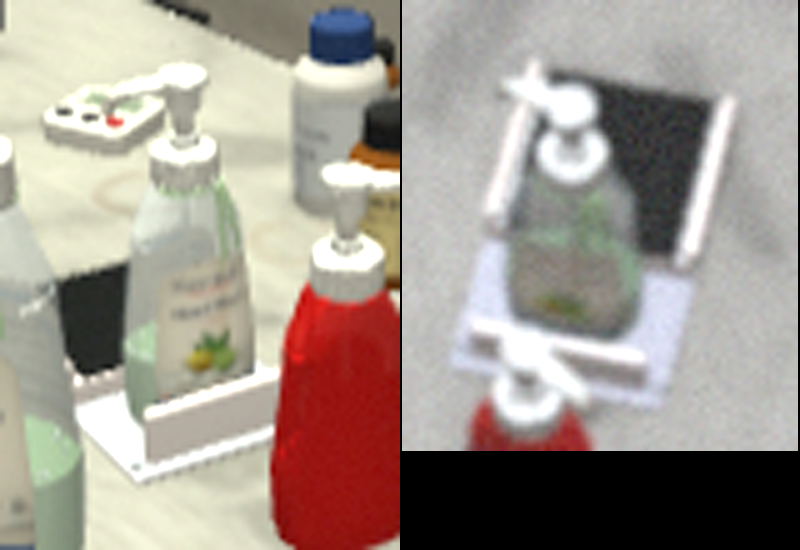

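The crop confirms it: a green bottle on the rest, foot plate and heel guard toward the robot's right, mat to the left, and the red bottle close behind the guard. Fitting the rest and bottle poses.

```bash
cat > h.py <<'E'
import numpy as np, cv2
from scipy.optimize import least_squares
from scipy.spatial.transform import Rotation as R
np.set_printoptions(precision=4,suppress=True)
def proj(m,P,E=None):
    E=m["extrinsics"] if E is None else E
    P=np.atleast_2d(P); rv=cv2.Rodrigues(E[:3,:3])[0]
    return cv2.projectPoints(P.astype(float).reshape(-1,1,3),rv,E[:3,3].copy(),m["K"],np.array([m["k1"],0,0,0,0.]))[0][:,0]
def ray(m,px,E=None):
    E=m["extrinsics"] if E is None else E
    u=cv2.undistortPoints(np.array([[px]],float),m["K"],np.array([m["k1"],0,0,0,0.]))[0,0]
    return -E[:3,:3].T@E[:3,3], E[:3,:3].T@np.array([u[0],u[1],1])
def onz(m,px,z,E=None):
    o,d=ray(m,px,E); return o+d*(z-o[2])/d[2]
def wristE(m,o):
    w,x,y,z=o["eef_rot"]; T=np.eye(4); T[:3,:3]=R.from_quat([x,y,z,w]).as_matrix(); T[:3,3]=o["eef_pos"]
    return np.linalg.inv(T@m["hand_eye"])
def rz(t,P): c,s=np.cos(t),np.sin(t); return np.asarray(P)@np.array([[c,s,0],[-s,c,0],[0,0,1]])
def put(p,P): return rz(p[2],P)+[p[0],p[1],0]
E
python3 - <<'E'
from h import *
from bench import vision
S=vision.camera_model("side"); C=vision.camera_model("scene")
s=lambda x,y:(290+(x-402)/5.5,200+y/5.5); c=lambda x,y:(285+x/5,195+y/5)
ps=[((-75,55,4),s(455,365)),((-75,-55,4),s(655,405)),((100,-51.5,30),s(730,98)),((0,-51.5,30),s(688,258)),((100,51.5,30),s(535,65)),((0,51.5,30),s(492,218))]
pc=[((-75,55,4),c(140,475)),((0,55,4),c(78,408))]
f=lambda p:np.r_[(proj(S,put(p,np.array([a for a,_ in ps])/1e3))-[b for _,b in ps]).ravel(),(proj(C,put(p,np.array([a for a,_ in pc])/1e3))-[b for _,b in pc]).ravel()]
r=least_squares(f,[.55,.05,1.5],loss="soft_l1"); print("rest",r.x,f(r.x).round(1))
# bottle: stem top & collar triangulate
o1,d1=ray(S,s(570,103)); o2,d2=ray(C,c(183,75))
A=np.c_[d1,-d2]; t=np.linalg.lstsq(A,o2-o1,rcond=None)[0]; print("top",o1+d1*t[0],o2+d2*t[1])
print("top z.188",onz(S,s(570,103),.188),onz(C,c(183,75),.188))
print("collar",onz(S,s(572,148),.15),onz(C,c(183,150),.148))
print("spout tip",onz(S,s(508,85),.18),onz(C,c(108,103),.18))
for n,px in dict(amber=(388,240),timer=(387,172),stamp=(334,357),tape=(265,354),red=(314,290),big=(262,245)).items(): print(n,onz(S,px,.03))
E
```

```text
rest [ 0.57   -0.0712  1.4369] [-0.9  0.9  2.1  1.3  0.2 -0.4  0.7 -0.2  0.3 -0.9 -0.2  0.2 -0.2  0.4
 -2.3  0.1]
top [ 0.5634 -0.0987  0.1888] [ 0.566  -0.1019  0.1864]
top z.188 [ 0.5634 -0.0981  0.188 ] [ 0.5637 -0.1049  0.188 ]
collar [ 0.5639 -0.0974  0.15  ] [ 0.5644 -0.1026  0.148 ]
spout tip [ 0.5335 -0.0851  0.18  ] [ 0.5281 -0.0931  0.18  ]
amber [ 0.7444 -0.0457  0.03  ]
timer [0.735  0.1954 0.03  ]
stamp [ 0.6225 -0.3986  0.03  ]
tape [ 0.4517 -0.4059  0.03  ]
red [ 0.5555 -0.2174  0.03  ]
big [ 0.3993 -0.0914  0.03  ]
```

```bash
cat >> h.py <<'E'
REST=np.array([.570,-.0712,1.4369])
def tilt_R(th,yaw):  # tool down with tool y along rest x, then tilted so fingers' tips point back to -x of rest by th
    ex=np.array([np.cos(yaw),np.sin(yaw),0]); ez=np.array([0,0,1.])
    z=-np.cos(th)*ez-np.sin(th)*ex; y=np.cos(th)*ex-np.sin(th)*ez; return np.c_[np.cross(y,z),y,z]
def curT(o):
    w,x,y,z=o["eef_rot"]; return R.from_quat([x,y,z,w]).as_matrix(),np.array(o["eef_pos"])
def delta(o,p,Rt):
    R0,p0=curT(o); return np.r_[R0.T@(np.array(p)-p0)*1e3, R.from_matrix(R0.T@Rt).as_rotvec()]
E
python3 - <<'E'
from h import *
from bench import sensors,vision
o=sensors.get_obs(); p=o["eef_pos"]
print(delta(o,[p[0],p[1],.35],tilt_R(0,1.4369)))
print(delta(o,[.35,.25,.35],tilt_R(0,1.4369)))
print(delta(o,[.564,-.101,.35],tilt_R(0,1.4369)))
S=vision.camera_model("side")
print("red head",onz(S,(313,266),.19),"big head",onz(S,(258,203),.24), proj(S,[[.40,-.09,.0]]))
E
```

```text
[   0.0422   -0.1855 -119.5221   -0.0015   -0.0004   -0.1249]
[-274.4479 -243.4265 -119.2415   -0.0015   -0.0004   -0.1249]
[-571.156  -527.9633 -118.9046   -0.0015   -0.0004   -0.1249]
red head [ 0.558  -0.2362  0.19  ] big head [ 0.4105 -0.0999  0.24  ] [[263.3117 250.2507]]
```

Request:
carry_out(deltas="0 0 -60 0 0 0 0; 0 0 -119 0 0 0 0; -50 -40 -119 0 0 -0.03 0; -100 -90 -119 0 0 -0.06 0; -150 -135 -119 0 0 -0.125 0; -200 -180 -119 0 0 -0.125 0; -240 -215 -119 0 0 -0.125 0; -275 -243 -119 0 0 -0.125 0; -310 -280 -119 0 0 -0.125 0; -350 -320 -119 0 0 -0.125 0; -390 -355 -119 0 0 -0.125 0; -430 -395 -119 0 0 -0.125 0")

```text
time_s: 1.6
eef_pos: [0.4623, 0.0624, 0.3501]
eef_rot: [-0.0, 0.067, 0.998, 0.0]
wrist_force: [1.6, 0.3, -0.4]
opening: 1.002
grasp_force: 0.0
```

```bash
python3 - <<'E'
from h import *
from bench import sensors
o=sensors.get_obs(); print(o["eef_pos"],o["q"],o["time_s"]); print(delta(o,[.564,-.101,.32],tilt_R(0,1.4369)))
E
```

```text
[0.4623 0.0624 0.3501] [-0.1213 -0.1474  1.7034  0.0003  1.5857 -1.5583] 1.6
[-122.6141 -148.3944   30.0049    0.0003   -0.0001    0.0001]
```

Request:
carry_out(deltas="-40 -50 10 0 0 0 0; -80 -100 10 0 0 0 0.1; -110 -130 10 0 0 0 0.3; -122 -148 10 0 0 0 0.4; -122 -148 10 0 0 0 0.4; -122 -148 10 0 0 0 0.4")

```text
time_s: 2.35
eef_pos: [0.5624, -0.0977, 0.3403]
eef_rot: [-0.0, 0.066, 0.998, 0.0]
wrist_force: [-0.1, -0.3, 0.2]
opening: 0.6
grasp_force: 0.0
```

```bash
python3 - <<'E'
from h import *
from bench import sensors,vision
o=sensors.get_obs(); im=vision.camera("wrist"); m=vision.camera_model("wrist"); cv2.imwrite("pics/w1.png",im)
E=wristE(m,o); np.savez("w1.npz",E=E); print(o["eef_pos"],o["q"],o["opening"])
print("pred stem top",proj(m,[[.564,-.101,.188]],E)," edge",proj(m,put(REST,[[0,51.5,.022*1e3]] )/1 if 0 else put(REST,np.array([[0,-.045,.022],[0,.045,.022],[.1,-.045,.022],[.1,.045,.022]])),E))
E
```

```text
[ 0.5624 -0.0977  0.3403] [-0.3802  0.1027  1.4769  0.0004  1.5625 -1.8182] 0.5997005012920582
pred stem top [[319.1035 218.4003]]  edge [[345.4739 217.1092]
 [346.9248 141.761 ]
 [427.0908 217.3336]
 [433.3705 142.49  ]]
```

View pics/w1.png

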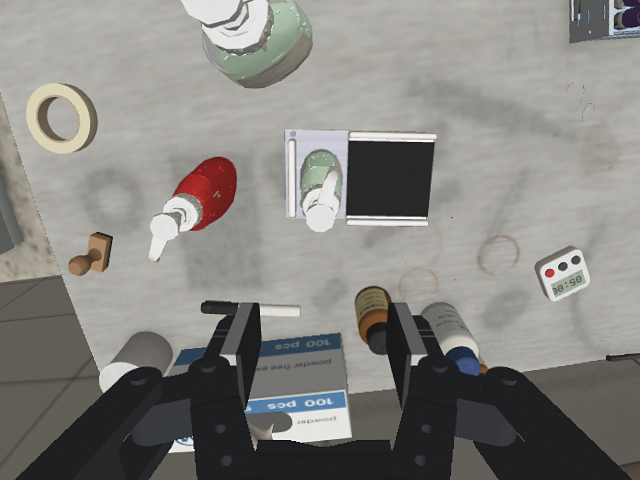

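Wrist view: stem head at (319,217), matching the prediction (319,218); the step edge is at column 347 as predicted, so the poses hold. Testing the tilt direction up here first.

Request:
carry_out(deltas="0 0 0 0.15 0 0 0.4; 0 0 0 0.3 0 0 0.4; 0 0 0 0.3 0 0 0.4; 0 0 0 0.3 0 0 0.4")

```text
time_s: 2.9
eef_pos: [0.5628, -0.0981, 0.3407]
eef_rot: [-0.01, 0.065, 0.987, -0.148]
wrist_force: [0.4, 0.1, 0.2]
opening: 0.598
grasp_force: 0.0
```

```bash
python3 - <<'E'
from h import *
from bench import sensors,vision
o=sensors.get_obs(); print(o["eef_pos"],o["q"],curT(o)[0])
m=vision.camera_model("wrist");E=np.load("w1.npz")["E"]
for px,z in [((319,217),.188),((331,167),.183)]:
    P=onz(m,px,z,E); print(rz(-REST[2],P-[REST[0],REST[1],0]))
E
```

```text
[ 0.5628 -0.0981  0.3407] [-0.2154  0.1179  1.487  -0.2975  1.5133 -1.6401] [[-0.9913  0.1263 -0.0383]
 [ 0.132   0.9475 -0.2912]
 [-0.0004 -0.2937 -0.9559]]
[-0.0304  0.0031  0.188 ]
[-0.0213  0.0413  0.183 ]
```

```bash
python3 - <<'E'
from h import *
from bench import vision
S=vision.camera_model("side")
for n,px in dict(anaL=(303,131),anaR=(396,134),rackR=(297,165),rackL=(222,162)).items(): print(n,onz(S,px,0))
b=onz(S,(303,131),0)
for h in (.06,.08,.1,.12,.15): print(h,proj(S,[b+[0,0,h]]))
print("rackR"); b=onz(S,(297,165),0)
for h in (.04,.08,.12): print(h,proj(S,[b+[0,0,h]]))
# tube tops
E

```

```text
anaL [0.4622 0.367  0.    ]
anaR [0.762  0.3801 0.    ]
rackR [0.4592 0.2239 0.    ]
rackL [0.2241 0.2177 0.    ]
0.06 [[302.3678 117.9725]]
0.08 [[302.1507 113.4839]]
0.1 [[301.9304 108.9195]]
0.12 [[301.7067 104.278 ]]
0.15 [[301.3649  97.1674]]
rackR
0.04 [[296.4448 156.5692]]
0.08 [[295.8712 147.8307]]
0.12 [[295.2785 138.7698]]
```

```bash
python3 - <<'E'
import cv2
b=cv2.imread("pics/side0.png")[30:190,210:430]; cv2.imwrite("pics/c2.png",cv2.resize(b,None,fx=3.5,fy=3.5,interpolation=cv2.INTER_CUBIC))
E
```

```text
(no output)
```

View pics/c2.png

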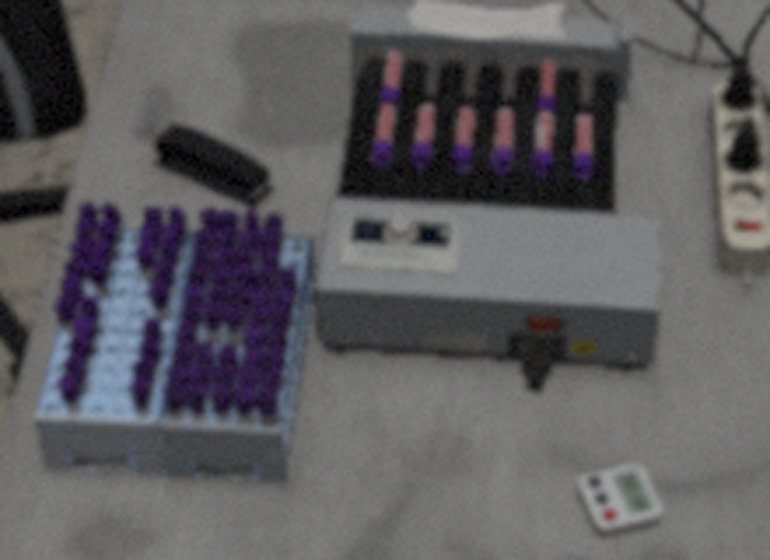

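Analyzer front is at y≈0.37 and about 0.07 m high; the rack is at y>0.22, x<0.46. So I limit the final tilt to about 1.05 rad. Planning the descent and tip path.

```bash
cat >> h.py <<'E'
YL=.003
def botpt(th,xb,zb):   # bottle-plane point -> rest (x,z)
    if th<.44: P=np.array([-.0085,.004]); u,v=xb-.022,zb
    else: P=np.array([0,.022]); u,v=xb-.022,zb-.020
    return P+[u*np.cos(th)+v*np.sin(th),-u*np.sin(th)+v*np.cos(th)]
def world(x,z,y=YL): return put(REST,[[x,y,z]])[0]
def tcp(x,z,tt,c):   # tips' centre (rest x,z) -> TCP world; setback of pads
    s=.013*(1-c); return world(x-np.sin(tt)*s,z-np.cos(tt)*s)
E
python3 - <<'E'
from h import *
from bench import sensors
o=sensors.get_obs()
print(delta(o,world(-.0284,.25),tilt_R(0,REST[2]))); print(delta(o,tcp(-.0284,.156,0,.55),tilt_R(0,REST[2])))
E
```

```text
[-0.519  25.8649 86.9154 -0.2981  0.0007  0.0015]
[ -0.4746  55.1884 182.3625  -0.2981   0.0007   0.0015]
```

Request:
carry_out(deltas="0 0 0 -0.15 0 0 0.45; 0 15 40 -0.3 0 0 0.45; 0 26 87 -0.3 0 0 0.45; 0 35 115 -0.3 0 0 0.45; 0 44 145 -0.3 0 0 0.45; 0 50 165 -0.3 0 0 0.45; 0 55 182 -0.3 0 0 0.45; 0 55 182 -0.3 0 0 0.5; 0 55 182 -0.3 0 0 0.55; 0 55 182 -0.3 0 0 0.55")

```text
time_s: 4.15
eef_pos: [0.5635, -0.1005, 0.1514]
eef_rot: [0.001, 0.067, 0.998, -0.0]
wrist_force: [-0.5, -0.1, 0.7]
opening: 0.452
grasp_force: 0.0
```

```bash
python3 - <<'E'
from h import *
from bench import sensors,vision
o=sensors.get_obs(); m=vision.camera_model("wrist"); print(o["eef_pos"],o["wrist_force"],o["grasp_force"],o["q"])
a=vision.camera("wrist")[150:480,140:500]; b=vision.camera("side")[195:285,280:370]
c=np.zeros((500,800,3),np.uint8); A=cv2.resize(a,(400,367)); c[:367,:400]=A; c[:400,400:]=cv2.resize(b,(400,400),interpolation=cv2.INTER_CUBIC)
cv2.imwrite("pics/d1.png",cv2.convertScaleAbs(c,alpha=1.3))
for th,tt,c in [(0,0,.55),(.1,.1,.55),(.2,.2,.55),(.3,.3,.55),(.4,.4,.55),(.5,.5,.55),(.6,.6,.55)]:
    x,z=botpt(th,.002,.152); print(th,delta(o,tcp(x,z,tt,c),tilt_R(tt,REST[2])).round(3))
E
```

```text
[ 0.5635 -0.1005  0.1514] [-0.4844 -0.0731  0.7126] 0.0 [-0.3838  0.257   1.6864  0.0001  1.1961 -1.8209]
0 [ 0.49   1.387  1.268 -0.     0.002  0.   ]
0.1 [ 0.485 16.077 -0.005  0.1    0.002  0.   ]
0.2 [ 0.484 30.821  0.196  0.2    0.002 -0.   ]
0.3 [ 0.485 45.471  1.867  0.3    0.002 -0.   ]
0.4 [ 0.49  59.881  4.993  0.4    0.002 -0.   ]
0.5 [ 0.497 72.818  9.094  0.5    0.002 -0.   ]
0.6 [ 0.505 84.615 13.975  0.6    0.002 -0.001]
```

View pics/d1.png

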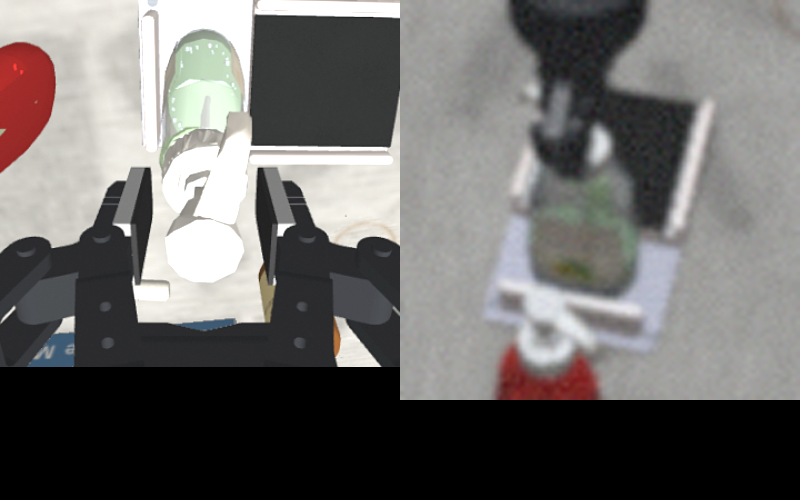

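The crop shows the fingers straddling the stem head (205,250) with a gap on each side: pads at columns 150 and 260. Starting the push.

Request:
carry_out(deltas="0 8 0 0.05 0 0 0.55; 0 16 0 0.1 0 0 0.55; 0 23 0 0.15 0 0 0.55; 0 31 0 0.2 0 0 0.55; 0 38 1 0.25 0 0 0.55; 0 45 2 0.3 0 0 0.55; 0 53 3 0.35 0 0 0.55; 0 60 5 0.4 0 0 0.55; 0 66 7 0.45 0 0 0.55; 0 73 9 0.5 0 0 0.55; 0 73 9 0.5 0 0 0.55")

```text
time_s: 5.62
eef_pos: [0.5725, -0.0266, 0.1407]
eef_rot: [-0.017, 0.064, 0.967, -0.247]
wrist_force: [-0.2, 0.5, 0.1]
opening: 0.453
grasp_force: 0.1
```

```bash
python3 - <<'E'
from h import *
from bench import sensors,vision
o=sensors.get_obs(); print(o["eef_pos"],o["wrist_force"],o["grasp_force"],o["q"])
a=vision.camera("wrist")[100:480,100:540]; b=vision.camera("side")[185:285,280:370]; d=vision.camera("scene")[185:305,275:375]
c=np.zeros((600,800,3),np.uint8); c[:345,:400]=cv2.resize(a,(400,345)); c[:333,450:750]=cv2.resize(b,(300,333),interpolation=cv2.INTER_CUBIC)
c[345:600,:213]=cv2.resize(d,(213,255),interpolation=cv2.INTER_CUBIC)
cv2.imwrite("pics/d2.png",cv2.convertScaleAbs(c,alpha=1.3))
for th,tt,c in [(.5,.5,.55),(.6,.6,.55),(.7,.7,.55),(.8,.8,.55),(.9,.9,.55),(1,1,.55)]:
    x,z=botpt(th,.002,.152); print(th,delta(o,tcp(x,z,tt,c),tilt_R(tt,REST[2])).round(3))
E
```

```text
[ 0.5725 -0.0266  0.1407] [-0.2238  0.451   0.099 ] 0.09467568481341004 [ 0.0118  0.3891  1.6255 -0.5228  1.2509 -1.2284]
0.5 [-0.519 -2.146 -0.6    0.     0.     0.002]
0.6 [-0.549 10.548 -1.96   0.1    0.     0.002]
0.7 [-0.579 23.315 -2.047  0.2    0.001  0.002]
0.8 [-0.608 36.027 -0.858  0.3    0.001  0.002]
0.9 [-0.637 48.557  1.594  0.4    0.001  0.002]
1 [-0.664 60.779  5.284  0.5    0.001  0.002]
```

View pics/d2.png

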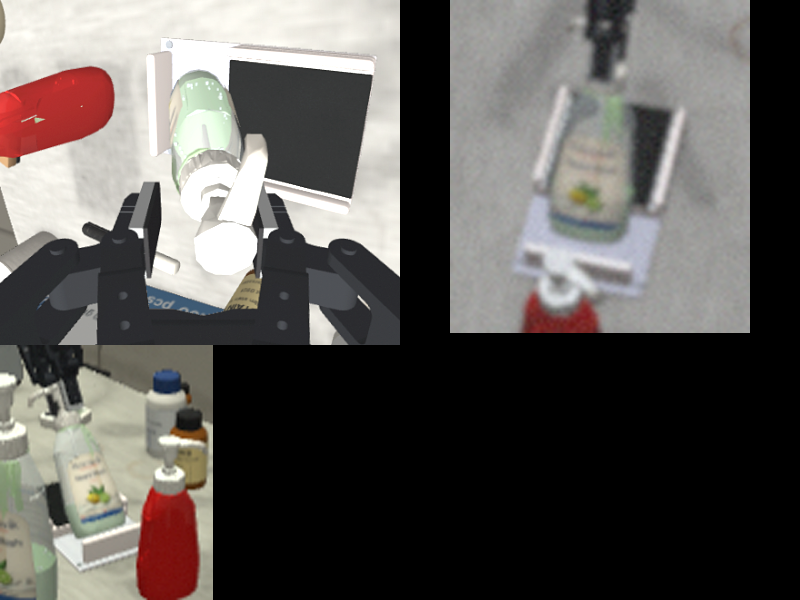

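The bottle is tipped about 0.5 rad and leans on the front finger: pad at (262,225), head at (225,245). Continuing the lowering.

Request:
carry_out(deltas="0 6 -1 0.05 0 0 0.55; 0 12 -2 0.1 0 0 0.55; 0 18 -2 0.15 0 0 0.55; 0 24 -2 0.2 0 0 0.55; 0 31 -1 0.25 0 0 0.55; 0 37 -1 0.3 0 0 0.55; 0 43 0 0.35 0 0 0.55; 0 49 2 0.4 0 0 0.55; 0 55 4 0.45 0 0 0.55; 0 62 5 0.5 0 0 0.55; 0 62 5 0.5 0 0 0.55")

```text
time_s: 7.15
eef_pos: [0.5788, 0.0242, 0.1055]
eef_rot: [-0.033, 0.058, 0.875, -0.479]
wrist_force: [-0.3, -0.3, 0.2]
opening: 0.451
grasp_force: 0.2
```

```bash
python3 - <<'E'
from h import *
from bench import sensors,vision
o=sensors.get_obs(); print(o["eef_pos"],o["wrist_force"],o["grasp_force"],o["q"])
a=vision.camera("wrist")[100:480,100:540]; b=vision.camera("side")[175:275,280:370]; d=vision.camera("scene")[195:305,265:375]
c=np.zeros((600,800,3),np.uint8); c[:345,:400]=cv2.resize(a,(400,345)); c[:333,450:750]=cv2.resize(b,(300,333),interpolation=cv2.INTER_CUBIC)
c[345:600,:255]=cv2.resize(d,(255,255),interpolation=cv2.INTER_CUBIC)
cv2.imwrite("pics/d3.png",cv2.convertScaleAbs(c,alpha=1.3))
# last phase: front pad plane passes through pump-end corner (xb .015, zb .184); tip engaged e past it
for th,tt,c,e in [(1.0,1.0,.55,.03),(1.1,1.05,.5,.026),(1.2,1.05,.45,.022),(1.3,1.05,.4,.018),(1.4,1.05,.35,.015),(1.5,1.05,.3,.013),(1.57,1.05,.3,.012),(1.62,1.05,.3,.012)]:
    k=np.array(botpt(th,.015,.184)); tz=np.array([-np.sin(tt),-np.cos(tt)]); n=np.array([np.cos(tt),-np.sin(tt)])
    tip=k+tz*e; C=tip-n*.0425*(1-c); print(th,c,"tipz",tip[1].round(4),delta(o,tcp(C[0],C[1],tt,c),tilt_R(tt,REST[2])).round(3))
E
```

```text
[0.5788 0.0242 0.1055] [-0.2965 -0.2523  0.2461] 0.24466085247695446 [ 0.2671  0.734   1.4375 -0.8876  1.5375 -0.866 ]
1.0 0.55 tipz 0.1003 [-0.993 -7.633 -2.453 -0.001 -0.     0.003]
1.1 0.5 tipz 0.0897 [-1.026  5.047 -6.8    0.049 -0.     0.003]
1.2 0.45 tipz 0.077 [-1.065 19.403 -8.511  0.049 -0.     0.003]
1.3 0.4 tipz 0.0637 [-1.103 33.505 -8.602  0.049 -0.     0.003]
1.4 0.35 tipz 0.0493 [-1.142 47.142 -6.107  0.049 -0.     0.003]
1.5 0.3 tipz 0.0341 [-1.18  60.159 -1.076  0.049 -0.     0.003]
1.57 0.3 tipz 0.0232 [-1.21  70.337  3.343  0.049 -0.     0.003]
1.62 0.3 tipz 0.015 [-1.232 77.329  7.641  0.049 -0.     0.003]
```

View pics/d3.png

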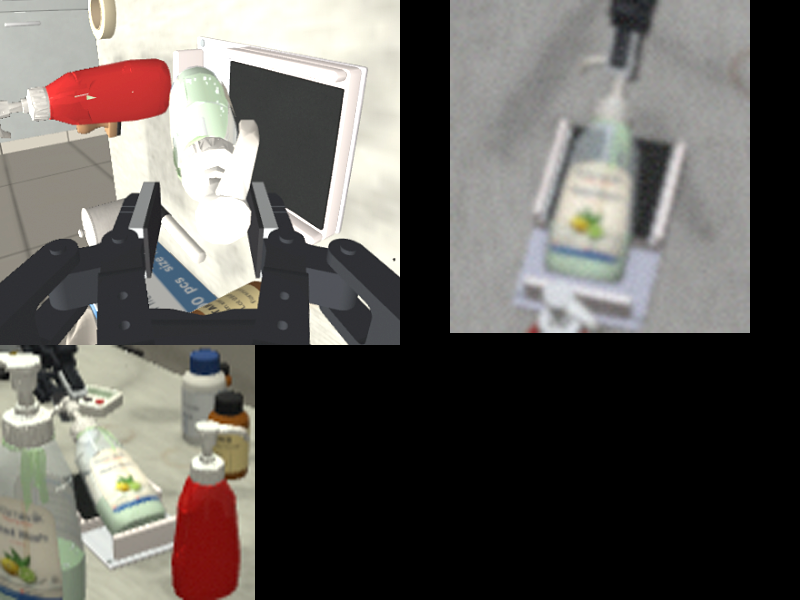

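The head has drawn back about 13 mm: the foot slid along the plate, as foretold. I recompute the last phase with the sliding foot, so the finger follows it back.

```bash
cat >> h.py <<'E'
def bot2(th,xb,zb,smax=.048):
    s=min(.018/np.cos(th),smax) if th<1.4 else smax
    u,v=xb-.022,zb-s; return np.array([u*np.cos(th)+v*np.sin(th),.022-u*np.sin(th)+v*np.cos(th)])
def last(o,rows,smax=.048):
  for th,tt,c,e in rows:
    k=bot2(th,.015,.184,smax); tz=np.array([-np.sin(tt),-np.cos(tt)]); n=np.array([np.cos(tt),-np.sin(tt)])
    tip=k+tz*e; C=tip-n*.0425*(1-c); print(th,c,"tip",tip.round(4),delta(o,tcp(C[0],C[1],tt,c),tilt_R(tt,REST[2])).round(3))
E
python3 - <<'E'
from h import *
from bench import sensors
o=sensors.get_obs()
last(o,[(1.0,1.0,.55,.02),(1.05,1.05,.55,.022),(1.1,1.05,.5,.024),(1.15,1.05,.5,.025),(1.2,1.05,.45,.024),(1.25,1.05,.42,.023),(1.3,1.05,.4,.022),(1.4,1.05,.35,.02),(1.5,1.05,.3,.02),(1.57,1.05,.3,.02),(1.62,1.05,.3,.02)])
E
```

```text
1.0 0.55 tip [0.1062 0.0985] [-0.104 -5.742  1.303  0.001  0.    -0.   ]
1.05 0.55 tip [0.1057 0.0907] [-0.101  0.285  5.011  0.051  0.    -0.   ]
1.1 0.5 tip [0.1046 0.0818] [-0.098  5.073 11.248  0.051  0.    -0.   ]
1.15 0.5 tip [0.1032 0.0731] [-0.095 11.567 17.136  0.051  0.    -0.   ]
1.2 0.45 tip [0.1034 0.0659] [-0.092 15.629 21.412  0.051  0.    -0.   ]
1.25 0.42 tip [0.1069 0.0601] [-0.09  21.092 21.918  0.051  0.    -0.   ]
1.3 0.4 tip [0.1101 0.0542] [-0.088 26.918 22.649  0.051  0.    -0.   ]
1.4 0.35 tip [0.1155 0.0421] [-0.083 37.872 25.204  0.051  0.    -0.   ]
1.5 0.3 tip [0.1178 0.0287] [-0.078 48.259 31.035  0.051  0.    -0.   ]
1.57 0.3 tip [0.1186 0.0192] [-0.074 56.695 35.471  0.051  0.    -0.   ]
1.62 0.3 tip [0.1188 0.0124] [-0.071 62.52  38.995  0.051  0.    -0.   ]
```

Request:
carry_out(deltas="0 0 2 0.025 0 0 0.55; 0 1 5 0.05 0 0 0.54; 0 3 8 0.05 0 0 0.52; 0 5 11 0.05 0 0 0.5; 0 8 14 0.05 0 0 0.5; 0 12 17 0.05 0 0 0.49; 0 14 19 0.05 0 0 0.47; 0 16 21 0.05 0 0 0.45; 0 18 22 0.05 0 0 0.44; 0 21 22 0.05 0 0 0.42; 0 24 22 0.05 0 0 0.41; 0 24 22 0.05 0 0 0.41")

```text
time_s: 8.8
eef_pos: [0.5786, 0.0184, 0.0747]
eef_rot: [-0.034, 0.058, 0.863, -0.5]
wrist_force: [-0.1, -1.3, 0.3]
opening: 0.591
grasp_force: 0.1
```

```bash
python3 - <<'E'
from h import *
from bench import sensors,vision
o=sensors.get_obs(); print(o["eef_pos"],o["wrist_force"],o["grasp_force"],o["q"])
a=vision.camera("wrist")[60:480,60:580]; b=vision.camera("side")[175:275,280:370]; d=vision.camera("scene")[195:305,265:375]
c=np.zeros((600,800,3),np.uint8); c[:363,:450]=cv2.resize(a,(450,363)); c[:333,470:770]=cv2.resize(b,(300,333),interpolation=cv2.INTER_CUBIC)
c[365:600,:235]=cv2.resize(d,(235,235),interpolation=cv2.INTER_CUBIC)
cv2.imwrite("pics/d4.png",cv2.convertScaleAbs(c,alpha=1.3))
last(o,[(1.3,1.05,.4,.022),(1.4,1.05,.35,.02),(1.5,1.05,.3,.02),(1.57,1.05,.3,.02),(1.62,1.05,.3,.02)])
E
```

```text
[0.5786 0.0184 0.0747] [-0.1086 -1.3426  0.3495] 0.06802052725106478 [ 0.27    0.8083  1.4216 -0.9244  1.5354 -0.8149]
1.3 0.4 tip [0.1101 0.0542] [-0.409  2.35   0.546 -0.     0.     0.   ]
1.4 0.35 tip [0.1155 0.0421] [-0.413 13.419  2.544 -0.     0.     0.   ]
1.5 0.3 tip [0.1178 0.0287] [-0.417 24.088  7.843 -0.     0.     0.   ]
1.57 0.3 tip [0.1186 0.0192] [-0.421 32.737 11.846 -0.     0.     0.   ]
1.62 0.3 tip [0.1188 0.0124] [-0.423 38.733 15.072 -0.     0.     0.   ]
```

View pics/d4.png

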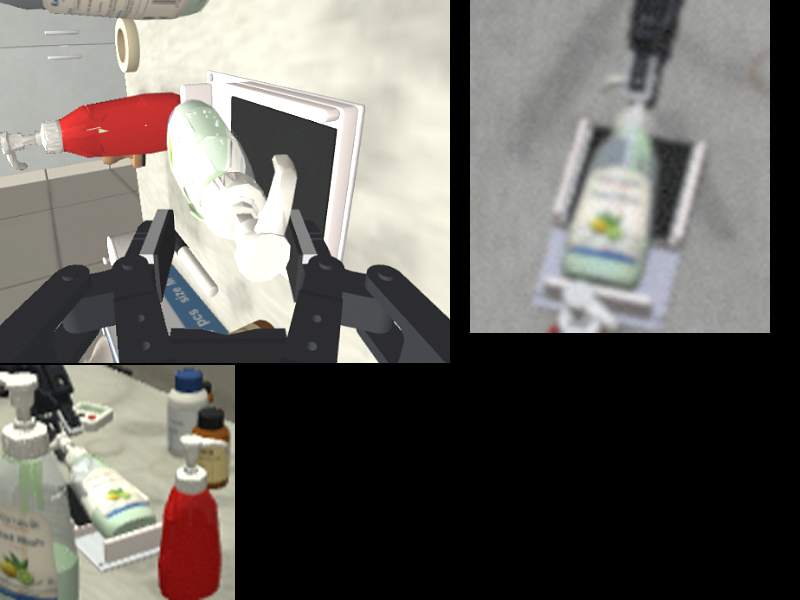

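Bottle at about 1.25 rad, head (262,258) on the front finger, pad column 295, foot at the guard. Lowering the rest of the way.

Request:
carry_out(deltas="0 5 1 0 0 0 0.39; 0 9 2 0 0 0 0.37; 0 13 2 0 0 0 0.35; 0 16 4 0 0 0 0.34; 0 19 5 0 0 0 0.32; 0 22 7 0 0 0 0.31; 0 25 8 0 0 0 0.3; 0 28 10 0 0 0 0.3; 0 31 11 0 0 0 0.3; 0 34 12 0 0 0 0.3; 0 37 13 0 0 0 0.3; 0 37 13 0 0 0 0.3")

```text
time_s: 10.45
eef_pos: [0.5795, 0.0253, 0.0361]
eef_rot: [-0.034, 0.058, 0.863, -0.5]
wrist_force: [0.5, 0.3, 1.2]
opening: 0.701
grasp_force: 0.0
```

```bash
python3 - <<'E'
from h import *
from bench import sensors,vision
o=sensors.get_obs(); print(o["eef_pos"],o["wrist_force"],o["grasp_force"],o["q"])
a=vision.camera("wrist")[60:480,60:580]; b=vision.camera("side")[175:275,280:370]; d=vision.camera("scene")[195:305,265:375]
c=np.zeros((600,800,3),np.uint8); c[:363,:450]=cv2.resize(a,(450,363)); c[:333,470:770]=cv2.resize(b,(300,333),interpolation=cv2.INTER_CUBIC)
c[365:600,:235]=cv2.resize(d,(235,235),interpolation=cv2.INTER_CUBIC)
cv2.imwrite("pics/d5.png",cv2.convertScaleAbs(c,alpha=1.3))
E
```

```text
[0.5795 0.0253 0.0361] [0.5233 0.2697 1.1932] 0.0 [ 0.2794  0.8802  1.3933 -0.9201  1.5152 -0.7756]
```

View pics/d5.png

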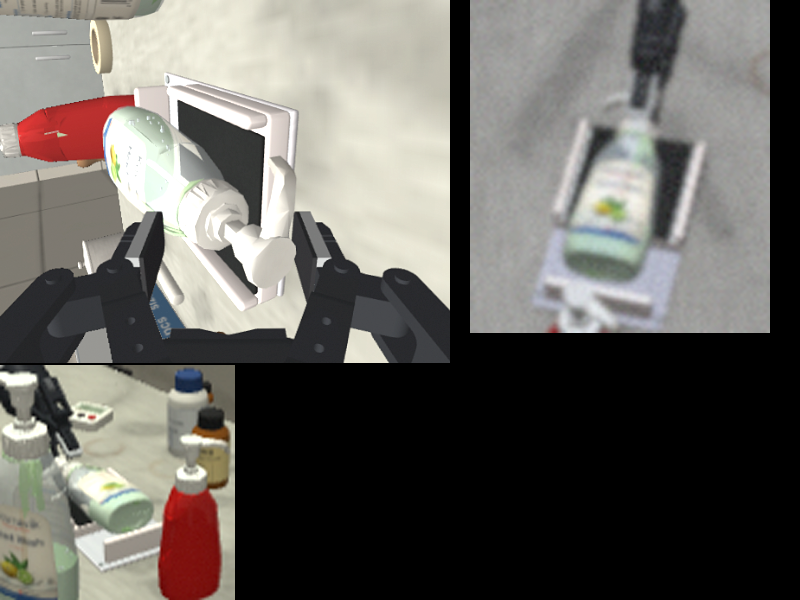

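The bottle lies on the mat with its head (270,255) clear of the lower pad (297,255) and no pad force. Checking the heights numerically.

```bash
python3 - <<'E'
from h import *
from bench import sensors,vision
o=sensors.get_obs(); m=vision.camera_model("wrist"); E=wristE(m,o); S=vision.camera_model("side")
t=lambda x,y:(60+x*520/450,60+y*420/363)
for n,px in dict(pumpend=t(270,262),collar=t(215,215)).items():
    oo,d=ray(m,px,E); a=rz(-REST[2],oo-[REST[0],REST[1],0]); b=rz(-REST[2],d); k=(.003-a[1])/b[1]; print(n,a+b*k)
s=lambda x,y:(280+(x-470)/3.333,175+y/3.333)
for n,px,z in [("foot",s(603,262),.03),("collar",s(637,118),.044)]:
    P=onz(S,px,z); print(n,rz(-REST[2],P-[REST[0],REST[1],0]))
# retreat: lower along +n by 3, back along -tool z by 90, then up
R0,p0=curT(o); print("retreat z at 100mm back",(p0-R0[:,2]*.1))
E
```

```text
pumpend [0.1314 0.003  0.0375]
collar [0.0872 0.003  0.0388]
foot [-0.035   0.0046  0.03  ]
collar [0.1018 0.0063 0.044 ]
retreat z at 100mm back [0.5913 0.1112 0.0863]
```

Request:
carry_out(deltas="0 0 -8 0 0 0 0.3; 0 0 -18 0 0 0 0.3; 0 0 -30 0 0 0 0.3; 0 0 -45 0 0 0 0.3; 0 0 -60 0 0 0 0.3; 0 0 -75 0 0 0 0.3; 0 -20 -85 0 0 0 0.3; 0 -50 -85 0 0 0 0.3; 0 -80 -85 0 0 0 0.3; 0 -80 -85 0 0 0 0.3")

```text
time_s: 11.85
eef_pos: [0.5853, 0.0581, 0.1517]
eef_rot: [-0.032, 0.06, 0.864, -0.5]
wrist_force: [0.0, -0.5, -0.3]
opening: 0.703
grasp_force: 0.0
```

```bash
python3 - <<'E'
from h import *
from bench import sensors,vision
o=sensors.get_obs(); print(o["eef_pos"],o["wrist_force"],o["dq"])
m=vision.camera_model("wrist"); E=wristE(m,o); im=vision.camera("wrist"); cv2.imwrite("pics/w9.png",im)
# mask check: predicted bottle outline points vs image, and bright-region centroid near the pump end
side0=cv2.imread("pics/side0.png"); s=vision.camera("side"); cv2.imwrite("pics/s9.png",s)
S=vision.camera_model("side")
g=cv2.GaussianBlur(s,(3,3),0)
p=proj(S,put(REST,np.array([[x/1e3,.003,.066 if x<85 else .055] for x in range(-60,160,10)])))
for x,q in zip(range(-60,160,10),p): print(x,q.round(0),g[int(round(q[1])),int(round(q[0]))])
# bystander changes
d=cv2.absdiff(g,cv2.GaussianBlur(side0,(3,3),0)).max(2)
for n,(u,v) in dict(amber=(388,240),timer=(387,172),stamp=(334,357),tape=(265,354),red=(314,290)).items(): print(n,d[v-12:v+12,u-12:u+12].mean().round(1))
E
```

```text
[0.5853 0.0581 0.1517] [ 0.0318 -0.5207 -0.2902] [ 0.0172  0.0489  0.0081  0.0259 -0.0155  0.0145]
-60 [318. 255.] [74 83 75]
-50 [319. 251.] [104 112  98]
-40 [320. 248.] [152 159 139]
-30 [321. 245.] [132 115  97]
-20 [322. 242.] [144 146 143]
-10 [322. 239.] [ 93 136 125]
0 [323. 236.] [ 86 125 105]
10 [324. 233.] [163 170 173]
20 [325. 230.] [159 159 161]
30 [326. 227.] [153 156 163]
40 [326. 224.] [161 164 164]
50 [327. 221.] [142 137 129]
60 [328. 218.] [163 160 152]
70 [329. 215.] [144 148 138]
80 [330. 212.] [161 159 156]
90 [330. 212.] [161 159 156]
100 [331. 209.] [150 149 146]
110 [332. 206.] [152 151 149]
120 [333. 203.] [159 159 158]
130 [333. 200.] [136 136 135]
140 [334. 198.] [120 122 121]
150 [335. 195.] [117 119 119]
amber 1.7
timer 1.4
stamp 1.4
tape 1.5
red 2.1
```

```bash
python3 -c "
from bench import ctrl; print(ctrl.hand_in())"
```

```text
the job is handed in; nothing more can be done
None
```

I tipped the gel bottle over the step with a finger under it. By my last measurements it lies flat on the mat with its pump away from the step and its underside about 50 mm behind the step edge. The hand is clear, the bystanders have not moved, and the job is handed in; the hand-in returned no verdict.

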